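# Put the pencil barrel away in the slide-top box

### The arm

A 7-joint arm with a two-finger parallel gripper is mounted at the origin on the work surface. World frame = base frame: x ahead of the robot, y to its left, z up, the work surface at z = 0. Lengths are in m, angles in degrees, forces in N, time in s.
With the tool pointing down it reaches from about 0.4 to 0.85 m from the base axis. Payload 4.4 kg.
Tool frame: the origin (TCP) lies between the finger pads; the fingertips stand 22 mm ahead of it and the grasp point (between the pads) lies 3 mm ahead of it; z points along the fingers, x is the direction in which the jaws open and shut, and the axes are right-handed (so a half turn about z gives the same grasp; the last joint's range is limited). The gripper opens to 94 mm and grips with 3 to 60 N. Pads are 16 mm wide; open, the fingers measure 119 mm over their backs; the gripper's body (75 mm by 177 mm) begins 78 mm behind the grasp point.
Start: joints at [-70.004, 36.005, 2.206, 86.941, -1.547, 57.084, -1.146], TCP at [0.262, 0.595, 0.227] pointing down, gripper open.
Joint ranges: [-175.42, 175.42], [-21.48, 121.26], [-71.46, 75.88], [10.55, 141.38], [-63.04, 243.04], [13.31, 113.54], [-168.57, 168.57]. Speed limits (degrees/s): [147.25, 147.25, 180, 180, 180, 180, 180].

### API

Orientations are given as a 3x3 rotation matrix whose columns are the frame's x, y, z axes.
In Python, from plant import bot gives the robot as it stands.
- The arm moves only by the tool carry_out, never from a script. Its argument "targets" is one flat list of numbers, 7 for each row, row after row: the closure in counts, from 0 (fully open) to 255 (shut), then the shift along the world's x, y, z in cm, then the turn, a rotation vector about the world's x, y, z in degrees. A call has 1 to 20 rows; each row is the pose to reach, as a shift and turn from the pose measured when the call began; what a row does not reach only later rows make up. A row lasts 1/12 s, in which the tool goes at most 41.7 mm and 7.16 degrees, less where a joint would pass 70% of its speed; a pose out of reach is approached as far as the arm can. A call with a gripper value outside its range is refused whole. The fingers move at their own pace and stop on an object; "newtons" is the grip in N (left out, the last holds). Time passes only in rows, so rows that repeat a pose let the fingers close. It gives the time, the measured TCP pose, the force and the opening at its end, in the units of the state.
- bot.get_state(): the state, without advancing time (a new reading comes with each control period).
- bot.grab_frame(name): name is "scene" or "top"; returns the picture (420x560x3 uint8, red, green, blue); there is no depth.
- bot.get_calibration(name): a dict with "fx", "fy", "cx", "cy" (pixels), "extrinsics" (4x4, takes a point from world to camera coordinates). Camera axes: x right, y down, z forward; pixel columns grow to the right and rows downward; lengths in m; the calibration is good to about 2 mm. A picture is of the moment at which its call begins. get_calibration takes no time and is no camera call.
- bot.hand_in(): hands the job in, once; it reports no verdict.
The state is a dict: "time": time; "joint_positions": joint angles; "dq": joint speeds; "tau": joint torques, N m; "tool_pos": TCP position; "ee_rot": TCP orientation; "ft_force": force on the tool from outside, world axes, zero at the start; "wrist_torque": the same for the moment, N m; "finger_gap": opening from 0.0 (shut) to 1.0 (fully open).
Only numpy, scipy, OpenCV 4.12 (cv2) and the standard library are available. Lean on these libraries where they do the work, as an engineer would, in place of code of your own. Each camera call takes 0.05 s, during which the arm holds its last target.

### The job

Slide back the cover of the wooden pencil box, take the silver pencil barrel from its rest under the magnetic strip and lay it in the box, let go of it, then slide the cover fully shut. Leave the cup, the paperweight and the red grip where they stand.

Things in the scene. Friction and masses are not known exactly. Their poses are not given: they have to be found in the camera images.
- box: Wooden pencil box, fixed, 190 long (x) x 88 wide (y) x 40 mm high. Origin: centre of its underside, z up. Inner floor 5 mm above the origin; inside x from -89 to +89, y from -38 to +38 mm. Side and front (-x, to the robot's right) walls 40 mm high, rear (+x) wall 31 mm. The cover runs between the side walls, underside 32 mm, top 36.5 mm above the origin.
- cover (a joint): Slide of the box cover in m: 0 fully shut, 0.130 fully open; it grows as the cover slides along the box's +x axis, out over the rear wall (to the robot's left). It starts shut or up to 10 mm ajar. Friction about 1.5 N; it stays where it is left. The cover's front edge lies at box x = -88 mm + joint; what is in front of that edge is open.
- cover_rib (a point): Centre of the top of the finger rib on the cover: a straight upright rib 12 mm thick (along box x), 50 mm wide (along box y, centred) and 20.5 mm tall, its top 57 mm above the box's underside. It lies at box x = -64 mm + joint, y = 0. Its axes are the box's.
- barrel: Silver aluminium pencil barrel, a round rod 14 mm in diameter and 100 mm long with a short tapered nose at +x and a thinner 10 mm diameter end piece in the last 9 mm at -x, about 40 g, loose. Origin: on its axis at mid length; x along its axis. It lies level in two V saddles of the rack, its axis 50 mm above the counter, nose to the rack's +x.
- rack: Steel rack, fixed. Origin: centre of its underside, z up. Base plate 110 (x) x 240 (y) x 8 mm. Two black V saddles 10 mm thick (x), 25 mm wide (y) at x = -36 and +36 mm, y = 0, carry the barrel along the rack's x and reach no higher than its axis. Uprights 8 mm thick at x = -33 and +25 mm, y = -116 and +116 mm. It is open at the front (-x), which faces about to the robot's right (-y).
- strip (a point): Middle of the lower edge of the rack's magnetic strip: rack x = -33, y = 0, z = 195 mm. The strip, 8 mm thick, 26 mm high, 240 mm long (y), stands on edge over the barrel; small parts stand up to 8 mm proud of its front. Two 8 mm rods run behind it at rack x = -4 and +25 mm, z 201 to 209. The barrel is reached by a gripper leaning back some 40 degrees out of the front, under the strip.
- cup: Bystander: pewter cup, 66 mm across, 85 mm high, standing loose. Origin: centre of its underside.
- paperweight: Bystander: green glass paperweight, a low dome 62 mm across, 41 mm high, loose. Origin: centre of its underside.
- resin_grip: Bystander: red resin pencil grip, 19 mm across, 42 mm high, standing loose on end. Origin: centre of its underside.
Things that resemble listed ones, but are neither listed nor needed, are in the scene too. Several things have the shape of the barrel; the one meant has the colours described above.

How it is judged:
By the outcome, as a careful person would: the job done as asked, in the order asked, and still so for the second after the job is handed in, with the robot touching nothing.
It also fails if it takes over 72 s, if anything falls off the work surface, if the arm or the gripper's body presses on something with over 40 N, if the wrist force passes 120 N, or if a joint passes its speed limit or range.

## Working session

There is one attempt and no reset: what is moved stays moved. The work goes in short steps, Python scripts to look and compute and a tool call to move; the robot and the scene stay as the last step left them, time stands still between calls to the robot, and variables do not carry over. Pictures are saved under pics/ and viewed, and the job is handed in when it is done.

Besides the shell and the picture viewer there is one more tool, called after "Call:" by a JSON object that holds its "method" and its "body", one argument or row to a line. carry_out: Moves the arm, as the interface text tells. Its arguments: {"type":"object","properties":{"targets":{"type":"array"},"newtons":{"type":"number"}},"required":["targets"]}

```bash
ls; mkdir -p pics
python3 - <<'E'
from plant import bot
import cv2
s=bot.get_state();print(s)
for n in("scene","top"):
    im=bot.grab_frame(n);cv2.imwrite(f"pics/{n}0.png",im[:,:,::-1]);c=bot.get_calibration(n);print(n,c)
E
```

```text
pics
{'time': 0.0, 'joint_positions': array([-70.00245765,  36.05702208,   2.20129717,  86.99249908,
        -1.54691968,  57.08524071,  -1.14665055]), 'dq': array([ 0.03279127,  0.05359556,  0.01841202,  0.01223094, -0.0334309 ,
        0.02261174,  0.00339085]), 'tau': array([ 6.61858649e-04, -5.49739552e+01,  1.14357647e+00, -1.86636132e+01,
       -5.22568775e-02,  2.38369679e-02,  1.63998975e-04]), 'tool_pos': array([0.26168522, 0.59433669, 0.22659465]), 'ee_rot': array([[ 4.03020765e-01,  9.15190542e-01, -7.30842724e-04],
       [ 9.15188995e-01, -4.03021428e-01, -1.68301078e-03],
       [-1.83482082e-03,  9.42907329e-06, -9.99998317e-01]]), 'ft_force': array([-0.31030321, -1.40718319, -0.56569263]), 'wrist_torque': array([-0.0224853 ,  0.02386308,  0.03752953]), 'finger_gap': 0.9979294436433978}
scene {'fx': 517.9586631243511, 'fy': 517.9586631243511, 'cx': 267.44992084344693, 'cy': 197.35551390866044, 'extrinsics': array([[ 0.74790113,  0.663616  , -0.01605325, -0.41404325],
       [ 0.35335249, -0.41847103, -0.83667438, -0.11938806],
       [-0.56194832,  0.62007725, -0.54746533,  1.46362389],
       [ 0.        ,  0.        ,  0.        ,  1.        ]])}
top {'fx': 461.48226491398526, 'fy': 461.48226491398526, 'cx': 281.18774836759235, 'cy': 209.9388566215496, 'extrinsics': array([[ 0.02697394, -0.99954079,  0.01380615, -0.07285557],
       [-0.98004672, -0.02916363, -0.19661613,  0.59289202],
       [ 0.19692848, -0.00822716, -0.98038334,  1.16801072],
       [ 0.        ,  0.        ,  0.        ,  1.        ]])}
```

View pics/scene0.png

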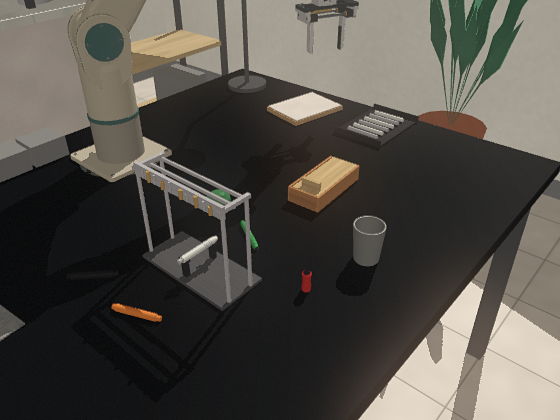

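View pics/top0.png

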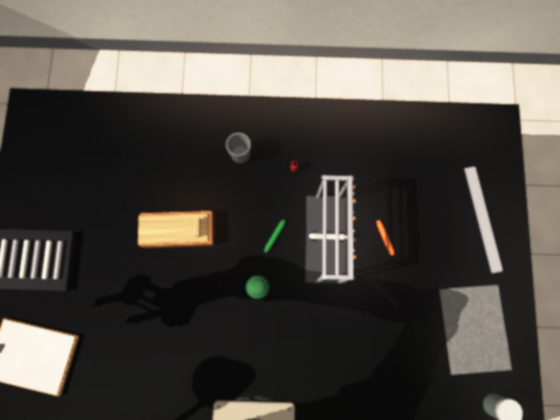

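Run:
```python
import cv2,numpy as np
s=cv2.imread("pics/scene0.png");t=cv2.imread("pics/top0.png")
def g(x): return (255*(x/255.)**0.55).astype(np.uint8)
def crop(im,x0,y0,x1,y1,k,n): cv2.imwrite(n,cv2.resize(g(im[y0:y1,x0:x1]),None,fx=k,fy=k,interpolation=cv2.INTER_CUBIC))
crop(s,125,150,265,305,4-.2,"pics/s_rack.png")
crop(t,290,165,410,290,4.8,"pics/t_rack.png")
crop(s,280,145,370,215,8,"pics/s_box.png")
crop(t,130,200,225,255,8,"pics/t_box.png")
```

```text
(no output)
```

View pics/s_rack.png

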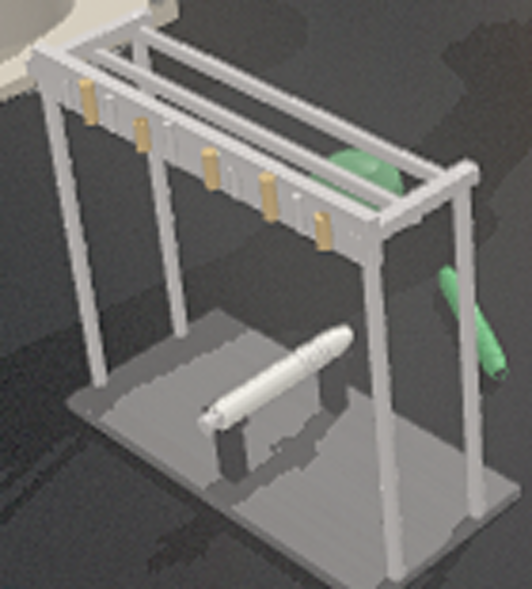

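View pics/t_rack.png

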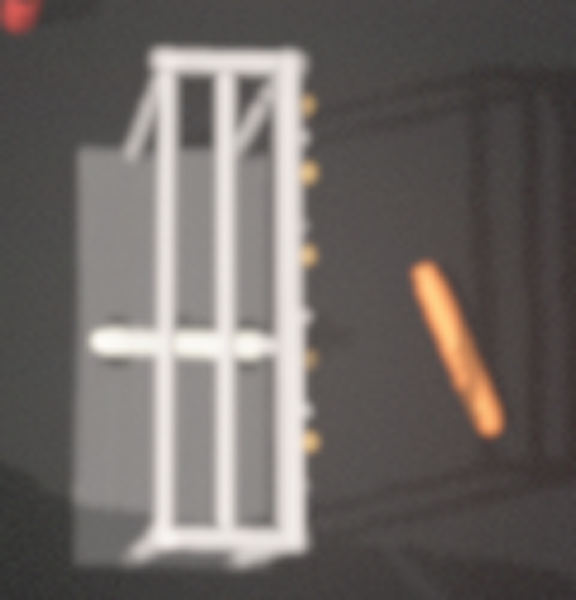

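View pics/s_box.png

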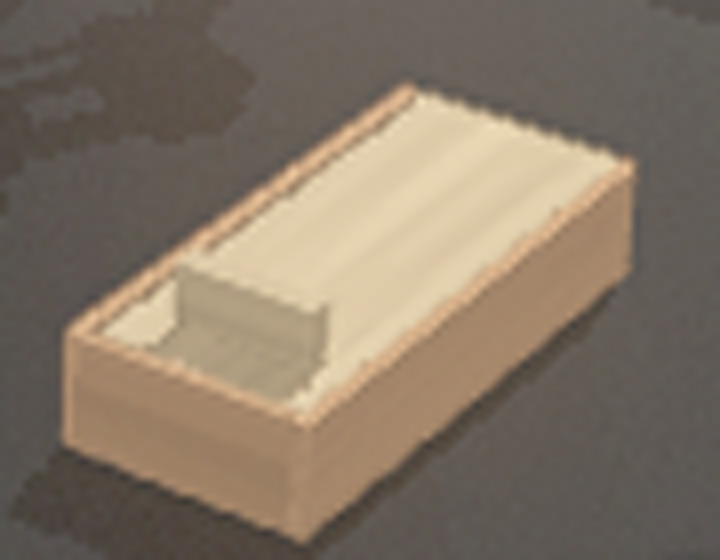

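View pics/t_box.png

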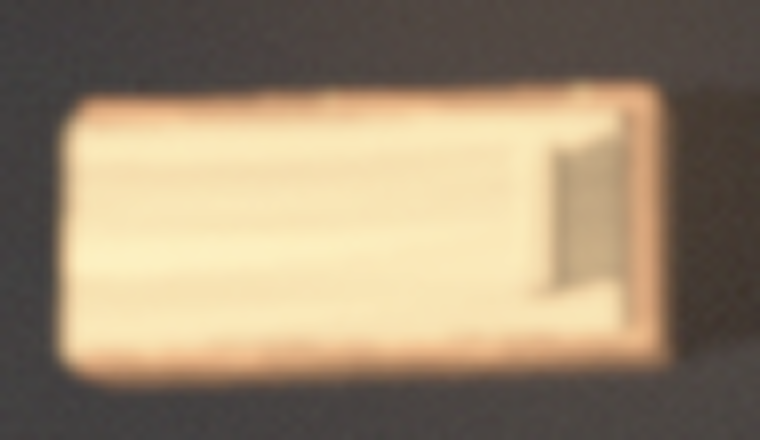

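```bash
cat > h.py <<'E'
import numpy as np,cv2
from plant import bot
C={n:bot.get_calibration(n) for n in("scene","top")}
def KP(n):
    c=C[n];K=np.array([[c['fx'],0,c['cx']],[0,c['fy'],c['cy']],[0,0,1]]);return K,c['extrinsics']
def ray(n,p):
    K,E=KP(n);R,t=E[:3,:3],E[:3,3];return -R.T@t,R.T@np.linalg.inv(K)@np.array([p[0],p[1],1.])
def plane(n,p,z):
    o,d=ray(n,p);return o+d*(z-o[2])/d[2]
def tri(ps,pt):
    P=[KP(n)[0]@KP(n)[1][:3] for n in("scene","top")]
    X=cv2.triangulatePoints(P[0],P[1],np.array(ps,float).reshape(2,1),np.array(pt,float).reshape(2,1))[:,0];return X[:3]/X[3]
def proj(n,X):
    K,E=KP(n);q=K@(E[:3,:3]@np.asarray(X)+E[:3,3]);return q[:2]/q[2]
E
python3 - <<'E'
from h import *
np.set_printoptions(precision=4,suppress=True)
sb={k:(x/8+280,y/8+145) for k,(x,y) in dict(FL=(65,333),FR=(303,420),RR=(632,162),RL=(412,85)).items()}
tb={k:(x/8+130,y/8+200) for k,(x,y) in dict(FL=(668,368),FR=(662,83),RR=(72,97),RL=(66,378)).items()}
for k in sb: print(k,tri(sb[k],tb[k]),plane('scene',sb[k],.04),plane('top',tb[k],.04))
for k,p in dict(bFL=(65,443),bFR=(303,542),bRR=(632,268)).items(): print(k,plane('scene',(p[0]/8+280,p[1]/8+145),0))
for a,b in(((180,268),(553,297)),((326,305),(553,146))):
    a=(a[0]/8+280,a[1]/8+145);b=(b[0]/8+130,b[1]/8+200)
    print('rib',tri(a,b),plane('scene',a,.057),plane('top',b,.057))
S=lambda x,y:(x/3.8+125,y/3.8+150)
T=lambda x,y:(x/4.8+290,y/4.8+165)
print('nose',tri(S(350,330),T(90,341)),plane('scene',S(350,330),.05),plane('top',T(90,341),.05))
print('tail',tri(S(205,422),T(272,346)),plane('scene',S(205,422),.05))
# plate corners z=.008
for p in((68,406),(340,585),(222,308),(520,490)): print('plateS',p,plane('scene',S(*p),.008))
for p in((78,148),(73,563)): print('plateT',p,plane('top',T(*p),.008))
# strip top corners z=.221
for p in((305,50),(305,552)): print('stripT front',p,plane('top',T(*p),.221))
for p in((150,50),(152,545)): print('rear',p,plane('top',T(*p),.209))
for p in((32,52),(378,220)): print('stripS fronttop',p,plane('scene',S(*p),.221))
for p in((45,92),(372,262)): print('stripS frontbot',p,plane('scene',S(*p),.195))
E
```

```text
FL [0.5011 0.1265 0.0351] [0.5089 0.1255 0.04  ] [0.4956 0.1209 0.04  ]
FR [0.5927 0.1291 0.0423] [0.5914 0.1333 0.04  ] [0.5919 0.1283 0.04  ]
RR [0.5799 0.3249 0.038 ] [0.581  0.3199 0.04  ] [0.5812 0.3258 0.04  ]
RL [0.49   0.3239 0.0334] [0.498  0.3167 0.04  ] [0.4866 0.3195 0.04  ]
bFL [0.5084 0.1265 0.    ]
bFR [0.5949 0.1311 0.    ]
bRR [0.5828 0.3231 0.    ]
rib [0.5198 0.1616 0.0493] [0.5291 0.1546 0.057 ] [0.516  0.1575 0.057 ]
rib [0.5706 0.1647 0.0547] [0.5747 0.1656 0.057 ] [0.5663 0.1606 0.057 ]
nose [ 0.5297 -0.1295  0.049 ] [ 0.5317 -0.129   0.05  ] [ 0.5282 -0.1311  0.05  ]
tail [ 0.5295 -0.2304  0.0496] [ 0.5309 -0.2295  0.05  ]
plateS (68, 406) [ 0.4215 -0.24    0.008 ]
plateS (340, 585) [ 0.6332 -0.237   0.008 ]
plateS (222, 308) [ 0.4177 -0.1268  0.008 ]
plateS (520, 490) [ 0.6541 -0.1296  0.008 ]
plateT (78, 148) [ 0.6473 -0.1253  0.008 ]
plateT (73, 563) [ 0.4085 -0.1264  0.008 ]
stripT front (305, 50) [ 0.6498 -0.2219  0.221 ]
stripT front (305, 552) [ 0.4071 -0.2209  0.221 ]
rear (150, 50) [ 0.6508 -0.1473  0.209 ]
rear (152, 545) [ 0.409  -0.1507  0.209 ]
stripS fronttop (32, 52) [ 0.42  -0.222  0.221]
stripS fronttop (378, 220) [ 0.6554 -0.2146  0.221 ]
stripS frontbot (45, 92) [ 0.4175 -0.2172  0.195 ]
stripS frontbot (372, 262) [ 0.6483 -0.2135  0.195 ]
```

Run:
```python
from h import *
np.set_printoptions(precision=4,suppress=True)
s=cv2.imread("pics/scene0.png").astype(int);t=cv2.imread("pics/top0.png").astype(int)
def quad(im,roi):
    x0,y0,x1,y1=roi;m=np.zeros(im.shape[:2],np.uint8);c=im[y0:y1,x0:x1]
    m[y0:y1,x0:x1]=((c[...,2]>80)&(c[...,2]-c[...,0]>25))*255
    cs,_=cv2.findContours(m,cv2.RETR_EXTERNAL,cv2.CHAIN_APPROX_NONE);c=max(cs,key=cv2.contourArea);return m,c
m,c=quad(t,(125,195,230,260));r=cv2.minAreaRect(c);print(r)
b=cv2.boxPoints(r);
for p in b:print(p,plane('top',p,.04))
print('c',np.mean([plane('top',p,.04) for p in b],0))
m,c=quad(s,(280,145,370,220))
h=cv2.approxPolyDP(c,3,True)[:,0];print(h.tolist())
o=.5-.5/8
S=lambda x,y:(x/8+280-.44,y/8+145-.44)
q=[plane('scene',S(*p),.04) for p in((65,333),(303,420),(632,162),(412,85))];print(np.array(q),np.mean(q,0))
# barrel masks
g=t[...,1];x=np.zeros(g.shape,np.uint8);x[228:246,304:322]=(g[228:246,304:322]>120)*255
print('top barrel cols 304-322 rows mid:',[(i,round(float(np.average(np.arange(226,248),weights=np.clip(g[226:248,i]-90,0,None)+1e-6)),2),int(g[226:248,i].max())) for i in range(304,324)])
for i in(312,318): print(plane('top',(i,np.average(np.arange(226,248),weights=np.clip(g[226:248,i]-90,0,None)+1e-6)),.05))
```

```text
((174.53639221191406, 228.62786865234375), (35.59438705444336, 75.96047973632812), 88.15238952636719)
[136.0021 212.0645] [0.5812 0.3338 0.04  ]
[211.9231 209.6154] [0.5939 0.1306 0.04  ]
[213.0707 245.1913] [0.4978 0.1221 0.04  ]
[137.1497 247.6404] [0.4855 0.3223 0.04  ]
c [0.5396 0.2272 0.04  ]
[[359, 165], [330, 155], [288, 186], [288, 200], [317, 212], [358, 178]]
[[0.5069 0.1264 0.04  ]
 [0.5895 0.1341 0.04  ]
 [0.5789 0.3211 0.04  ]
 [0.4957 0.318  0.04  ]] [0.5427 0.2249 0.04  ]
top barrel cols 304-322 rows mid: [(304, 236.5, 35), (305, 236.5, 48), (306, 236.5, 67), (307, 236.5, 84), (308, 235.65, 129), (309, 235.56, 200), (310, 235.6, 240), (311, 235.64, 248), (312, 235.65, 248), (313, 235.64, 245), (314, 235.66, 243), (315, 235.73, 241), (316, 235.79, 238), (317, 235.8, 235), (318, 235.83, 235), (319, 235.9, 236), (320, 235.94, 234), (321, 236.58, 233), (322, 236.94, 232), (323, 236.81, 229)]
[ 0.5295 -0.1397  0.05  ]
[ 0.5295 -0.1556  0.05  ]
```

Call:
{"method": "carry_out", "body": {
  "targets": [100,28.3,-42.8,-8,0,0,27,100,28.3,-42.8,-8,0,0,27,100,28.3,-42.8,-8,0,0,27,100,28.3,-42.8,-8,0,0,27,100,28.3,-42.8,-8,0,0,27,100,28.3,-42.8,-8,0,0,27,100,28.3,-42.8,-8,0,0,27,100,28.3,-42.8,-8,0,0,27,100,28.3,-42.8,-8,0,0,27,100,28.3,-42.8,-8,0,0,27,100,28.3,-42.8,-8,0,0,27,100,28.3,-42.8,-8,0,0,27,100,28.3,-42.8,-8,0,0,27,100,28.3,-42.8,-8,0,0,27,100,28.3,-42.8,-8,0,0,27,100,28.3,-42.8,-8,0,0,27,100,28.3,-42.8,-8,0,0,27],
  "newtons": 20
}}

```text
time: 1.52
tool_pos: [0.5438, 0.1684, 0.1468]
ee_rot: [[-0.059, 0.998, -0.0], [0.998, 0.059, -0.001], [-0.001, -0.0, -1.0]]
ft_force: [-0.6, 0.3, 1.2]
finger_gap: 0.606
```

Run:
```python
from h import *
np.set_printoptions(precision=4,suppress=True)
s=bot.get_state();print(s['time'],s['tool_pos'],s['ee_rot'],s['ft_force'],s['finger_gap'],s['joint_positions'])
out=[]
for n,r in(("scene",(260,110,400,215)),("top",(120,185,240,275))):
    im=bot.grab_frame(n)[:,:,::-1];cv2.imwrite(f"pics/{n}1.png",im)
    x0,y0,x1,y1=r;out.append(cv2.resize((255*(im[y0:y1,x0:x1]/255.)**.6).astype(np.uint8),(480,360),interpolation=cv2.INTER_CUBIC))
cv2.imwrite("pics/a1.png",cv2.resize(np.hstack(out),(800,300)))
```

```text
1.5167 [0.5438 0.1684 0.1468] [[-0.0593  0.9982 -0.0004]
 [ 0.9982  0.0593 -0.0006]
 [-0.0006 -0.0004 -1.    ]] [-0.6371  0.3419  1.1931] 0.6063409484675765 [-16.0061  35.3219  -6.2139 104.5359   5.5684  40.4683  68.0707]
```

View pics/a1.png

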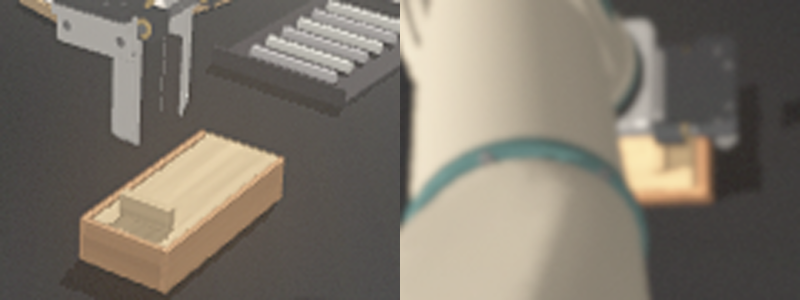

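Call:
{"method": "carry_out", "body": {
  "targets": [100,0.1,-0.2,-3,0,0,0,100,0.1,-0.2,-6,0,0,0,100,0.1,-0.2,-7,0,0,0,100,0.1,-0.2,-8.1,0,0,0,100,0.1,-0.2,-8.1,0,0,0,100,0.1,-0.2,-8.1,0,0,0]
}}

```text
time: 2.12
tool_pos: [0.5451, 0.1667, 0.0662]
ee_rot: [[-0.06, 0.998, 0.0], [0.998, 0.06, -0.001], [-0.001, 0.0, -1.0]]
ft_force: [1.0, 0.2, -0.0]
finger_gap: 0.61
```

Run:
```python
from h import *
im=bot.grab_frame("scene")[:,:,::-1]
cv2.imwrite("pics/a2.png",cv2.resize((255*(im[100:215,270:390]/255.)**.6).astype(np.uint8),None,fx=5,fy=5,interpolation=cv2.INTER_CUBIC))
```

```text
(no output)
```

View pics/a2.png

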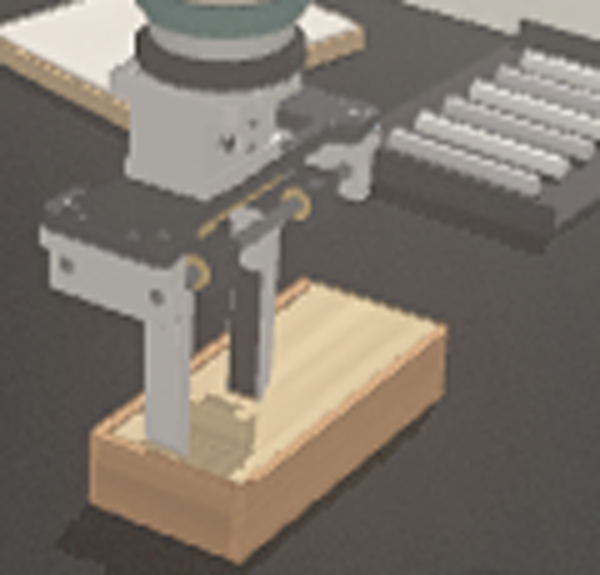

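Call:
{"method": "carry_out", "body": {
  "targets": [255,0,0,0,0,0,0,255,0,0,0,0,0,0,255,0,0,0,0,0,0,255,0,0,0,0,0,0,255,0,0,0,0,0,0,255,0,0,0,0,0,0],
  "newtons": 20
}}

```text
time: 2.67
tool_pos: [0.5457, 0.1667, 0.067]
ee_rot: [[-0.06, 0.998, 0.002], [0.998, 0.06, -0.0], [-0.0, 0.002, -1.0]]
ft_force: [1.0, -0.2, -0.1]
finger_gap: 0.215
```

Call:
{"method": "carry_out", "body": {
  "targets": [255,0,0,0,0,0,0,255,0,0,0,0,0,0,255,0,0,0,0,0,0]
}}

```text
time: 2.92
tool_pos: [0.5457, 0.1666, 0.067]
ee_rot: [[-0.06, 0.998, 0.002], [0.998, 0.06, -0.0], [-0.001, 0.002, -1.0]]
ft_force: [-0.1, -0.3, 0.3]
finger_gap: 0.125
```

Call:
{"method": "carry_out", "body": {
  "targets": [255,-0.09,1.5,0,0,0,0,255,-0.2,3.5,0,0,0,0,255,-0.32,5.5,0,0,0,0,255,-0.43,7.5,0,0,0,0,255,-0.55,9.5,0,0,0,0,255,-0.64,11,0,0,0,0,255,-0.69,12,0,0,0,0,255,-0.69,12.2,0,0,0,0,255,-0.69,12.2,0,0,0,0]
}}

```text
time: 3.67
tool_pos: [0.538, 0.2899, 0.067]
ee_rot: [[-0.061, 0.998, 0.001], [0.998, 0.061, 0.001], [0.001, 0.001, -1.0]]
ft_force: [-3.7, 0.4, 3.6]
finger_gap: 0.123
```

Call:
{"method": "carry_out", "body": {
  "targets": [255,0,0.2,0,0,0,0,255,0,0.4,0,0,0,0,255,0,0.4,0,0,0,0]
}}

```text
time: 3.92
tool_pos: [0.5379, 0.2916, 0.067]
ee_rot: [[-0.059, 0.998, -0.0], [0.998, 0.059, -0.002], [-0.002, -0.001, -1.0]]
ft_force: [-3.2, -2.8, 5.6]
finger_gap: 0.124
```

Call:
{"method": "carry_out", "body": {
  "targets": [150,0,0,0,0,0,0,150,0,0,0,0,0,0,150,0,0,0,0,0,0,150,0,0,0,0,0,0,150,0,0,3,0,0,0,150,0,0,7,0,0,0,150,0,0,11,0,0,0,150,0,0,14,0,0,0,150,0,0,14,0,0,0]
}}

```text
time: 4.67
tool_pos: [0.5417, 0.294, 0.2138]
ee_rot: [[-0.059, 0.998, 0.01], [0.998, 0.059, 0.005], [0.004, 0.011, -1.0]]
ft_force: [1.0, 1.4, 0.1]
finger_gap: 0.411
```

Run:
```python
from h import *
np.set_printoptions(precision=4,suppress=True)
im=bot.grab_frame("scene")[:,:,::-1]
cv2.imwrite("pics/scene3.png",im)
cv2.imwrite("pics/a3.png",cv2.resize((255*(im[60:260,130:410]/255.)**.6).astype(np.uint8),(800,571),interpolation=cv2.INTER_CUBIC))
print(bot.get_state()['joint_positions'])
```

```text
[-28.1607  33.8629  -4.7955  94.2761   3.5256  51.6284  59.0777]
```

View pics/a3.png

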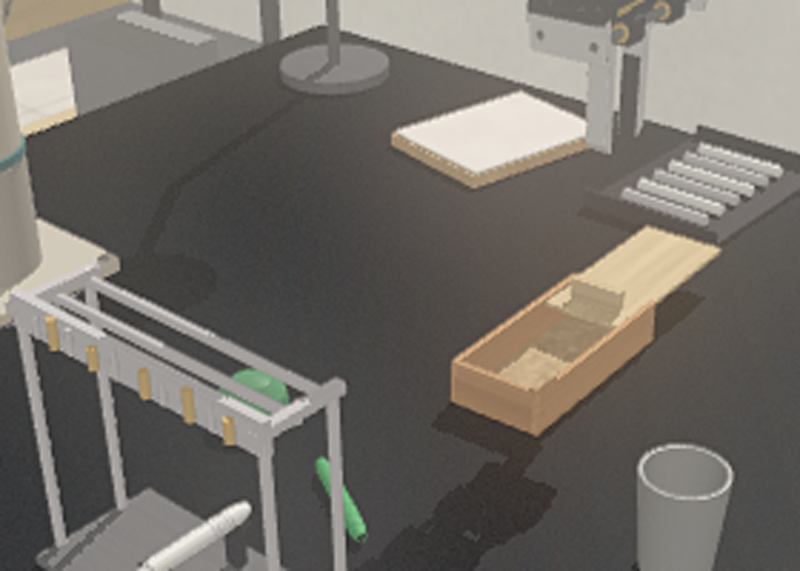

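Call:
{"method": "carry_out", "body": {
  "targets": [150,-1,-4,5,0,0,-7,150,-1,-6,8,0,0,-14,150,-1,-8,12,0,0,-21,150,-1.2,-66,18,0,0,-93.4,150,-1.2,-66,18,0,0,-93.4,150,-1.2,-66,18,0,0,-93.4,150,-1.2,-66,18,0,0,-93.4,150,-1.2,-66,18,0,0,-93.4,150,-1.2,-66,18,0,0,-93.4,150,-1.2,-66,18,0,0,-93.4,150,-1.2,-66,18,0,0,-93.4,150,-1.2,-66,18,0,0,-93.4,150,-1.2,-66,18,0,0,-93.4,150,-1.2,-66,18,0,0,-93.4,150,-1.2,-66,18,0,0,-93.4,150,-1.2,-66,18,0,0,-93.4,150,-1.2,-66,18,0,0,-93.4,150,-1.2,-66,18,0,0,-93.4,150,-1.2,-66,18,0,0,-93.4,150,-1.2,-66,18,0,0,-93.4]
}}

```text
time: 6.38
tool_pos: [0.5277, -0.3671, 0.3889]
ee_rot: [[1.0, -0.002, -0.001], [-0.002, -1.0, -0.005], [-0.0, 0.005, -1.0]]
ft_force: [0.7, 0.1, -0.2]
finger_gap: 0.416
```

Run:
```python
from h import *
np.set_printoptions(precision=4,suppress=True)
s=bot.get_state();print(s['joint_positions'],s['tool_pos'],s['ee_rot'])
t=bot.grab_frame("top")[:,:,::-1]
cv2.imwrite("pics/top4.png",t)
cv2.imwrite("pics/a4.png",cv2.resize((255*(t[120:330,130:450]/255.)**.6).astype(np.uint8),(800,525),interpolation=cv2.INTER_CUBIC))
```

```text
[ 18.0481  30.3176  25.2961  74.4729 -12.509   77.785   42.7951] [ 0.5277 -0.3671  0.3889] [[ 1.     -0.0017 -0.0005]
 [-0.0017 -1.     -0.0049]
 [-0.0005  0.0049 -1.    ]]
```

View pics/a4.png

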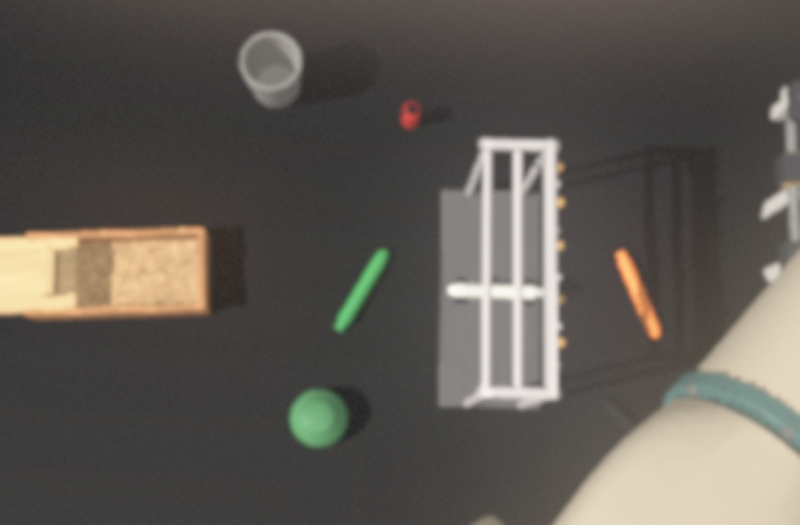

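Call:
{"method": "carry_out", "body": {
  "targets": [150,0.2,0,-2,7,0,0,150,0.2,0,-4,14,0,0,150,0.2,0,-6,21,0,0,150,0.2,1,-8,28,0,0,150,0.2,2,-11,35,0,0,150,0.2,3,-14,42,0,0,150,0.2,4,-17,42,0,0,150,0.2,4.9,-19.3,42,0,0,150,0.2,4.9,-19.3,42,0,0,150,0.2,4.9,-19.3,42,0,0,150,0.2,4.9,-19.3,42,0,0]
}}

```text
time: 7.35
tool_pos: [0.5316, -0.3161, 0.1981]
ee_rot: [[1.0, 0.004, 0.0], [0.002, -0.747, 0.665], [0.003, -0.665, -0.747]]
ft_force: [-0.0, -0.5, 0.2]
finger_gap: 0.412
```

Run:
```python
from h import *
np.set_printoptions(precision=4,suppress=True)
s=bot.get_state();print(s['joint_positions'],s['tool_pos'],s['ee_rot'])
t=bot.grab_frame("scene")[:,:,::-1]
cv2.imwrite("pics/a5.png",cv2.resize((255*(t[70:350,0:300]/255.)**.6).astype(np.uint8),None,fx=2.1,fy=2.1,interpolation=cv2.INTER_CUBIC))
```

```text
[ 38.3656  53.5409  11.9554  70.6832 -35.7443  91.7111  59.0308] [ 0.5316 -0.3161  0.1981] [[ 1.      0.0036  0.0005]
 [ 0.0024 -0.7471  0.6647]
 [ 0.0028 -0.6647 -0.7471]]
```

View pics/a5.png

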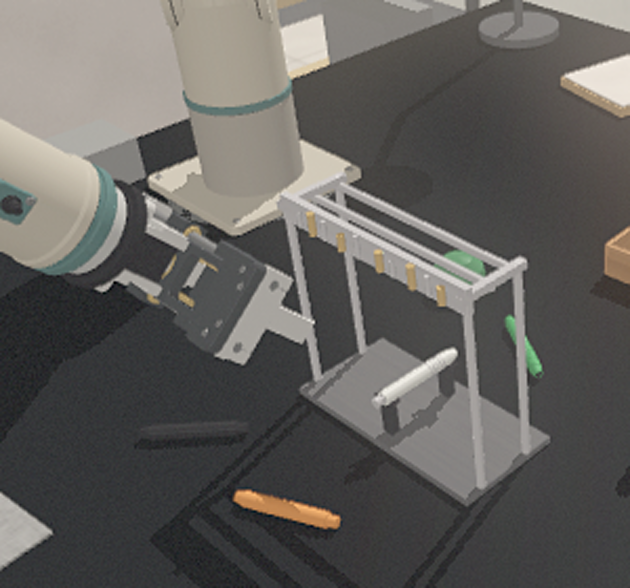

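Call:
{"method": "carry_out", "body": {
  "targets": [150,-0.2,2,-2.3,0,0,0,150,-0.2,4,-4.6,0,0,0,150,-0.2,6,-6.9,0,0,0,150,-0.2,8,-9.2,0,0,0,150,-0.2,9.2,-10.6,0,0,0,150,-0.2,9.2,-10.6,0,0,0,150,-0.2,9.2,-10.6,0,0,0]
}}

```text
time: 7.98
tool_pos: [0.5306, -0.2252, 0.0941]
ee_rot: [[1.0, 0.006, 0.002], [0.003, -0.749, 0.663], [0.005, -0.663, -0.749]]
ft_force: [0.2, -0.4, 0.1]
finger_gap: 0.41
```

Run:
```python
from h import *
np.set_printoptions(precision=4,suppress=True)
a=[]
for n,(x0,y0,x1,y1) in(("scene",(120,170,270,310)),("top",(270,170,390,282))):
    t=bot.grab_frame(n)[:,:,::-1]
    a.append(cv2.resize((255*(t[y0:y1,x0:x1]/255.)**.6).astype(np.uint8),(400,373),interpolation=cv2.INTER_CUBIC))
cv2.imwrite("pics/a6.png",np.hstack(a))
```

```text
(no output)
```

View pics/a6.png

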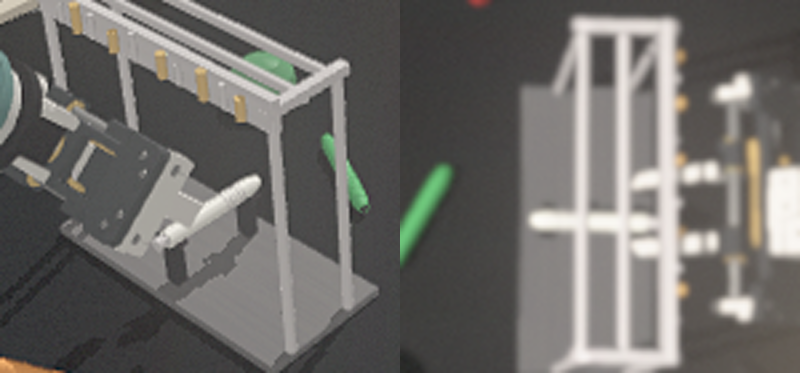

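Run:
```python
from h import *
for X in((.5306,-.2252,.0941),(.5306,-.2106,.0776),(.5295,-.16,.05),(.5295,-.187,.05)): print(X,proj('top',X),proj('scene',X))
x=cv2.imread('pics/a6.png')
```

```text
(0.5306, -0.2252, 0.0941) [346.71604393 233.73141404] [178.05008799 241.80421941]
(0.5306, -0.2106, 0.0776) [340.12941388 234.49810294] [184.87457675 245.01065651]
(0.5295, -0.16, 0.05) [319.64291116 235.86329523] [205.15913467 243.6129953 ]
(0.5295, -0.187, 0.05) [329.80434161 236.15527734] [195.0652452  250.09234104]
```

Run:
```python
from h import *
t=bot.grab_frame("top").astype(int)[...,1]
for c in(336,338,340,341,348,350,352): print(c,t[215:255,c].tolist())
```

```text
336 [210, 210, 210, 211, 210, 211, 210, 210, 210, 209, 209, 208, 209, 209, 209, 209, 208, 208, 211, 219, 227, 230, 230, 227, 219, 212, 209, 209, 209, 209, 210, 209, 210, 209, 210, 210, 209, 210, 210, 210]
338 [162, 163, 163, 163, 163, 164, 164, 165, 167, 174, 180, 177, 170, 165, 164, 163, 163, 162, 168, 184, 202, 213, 213, 202, 182, 166, 166, 176, 180, 174, 168, 165, 165, 164, 164, 164, 165, 165, 165, 165]
340 [91, 91, 90, 91, 91, 92, 101, 127, 165, 198, 207, 177, 124, 94, 90, 87, 79, 75, 108, 174, 224, 238, 238, 224, 170, 108, 122, 183, 212, 203, 174, 135, 105, 95, 94, 93, 94, 93, 93, 93]
341 [86, 87, 86, 87, 87, 91, 116, 166, 208, 227, 223, 181, 117, 86, 85, 83, 73, 67, 104, 176, 227, 241, 241, 228, 174, 108, 128, 197, 231, 232, 216, 171, 119, 93, 88, 89, 89, 89, 89, 90]
348 [184, 183, 183, 183, 184, 188, 199, 207, 209, 206, 198, 188, 182, 179, 180, 180, 179, 180, 181, 183, 190, 195, 196, 191, 184, 182, 188, 197, 204, 203, 199, 190, 181, 176, 175, 175, 175, 176, 175, 175]
350 [212, 212, 213, 213, 213, 215, 216, 216, 216, 214, 212, 212, 212, 212, 214, 215, 216, 216, 215, 216, 217, 217, 217, 217, 217, 218, 218, 218, 218, 217, 217, 217, 217, 217, 217, 218, 217, 217, 217, 218]
352 [146, 156, 170, 177, 174, 176, 184, 187, 184, 172, 156, 147, 147, 154, 171, 189, 192, 184, 175, 173, 174, 174, 178, 182, 185, 187, 190, 191, 193, 193, 192, 188, 185, 189, 199, 206, 198, 186, 180, 183]
```

Call:
{"method": "carry_out", "body": {
  "targets": [150,-0.25,0.7,-0.8,0,0,0,150,-0.25,1.4,-1.6,0,0,0,150,-0.25,2.1,-2.4,0,0,0,150,-0.25,2.8,-3.2,0,0,0,150,-0.25,2.8,-3.2,0,0,0,150,-0.25,2.8,-3.2,0,0,0]
}}

```text
time: 8.63
tool_pos: [0.5277, -0.1981, 0.0615]
ee_rot: [[1.0, 0.005, 0.003], [0.001, -0.749, 0.662], [0.005, -0.662, -0.749]]
ft_force: [0.2, -0.6, 0.6]
finger_gap: 0.413
```

Run:
```python
from h import *
np.set_printoptions(precision=4,suppress=True)
a=[]
for n,(x0,y0,x1,y1) in(("scene",(140,190,250,293)),("top",(290,180,390,273))):
    t=bot.grab_frame(n)[:,:,::-1]
    if n=='top':
      for c in(326,328,338,340): print(c,t[210:260,c,1].tolist())
    a.append(cv2.resize((255*(t[y0:y1,x0:x1]/255.)**.6).astype(np.uint8),(400,373),interpolation=cv2.INTER_CUBIC))
cv2.imwrite("pics/a7.png",np.hstack(a))
```

```text
326 [137, 137, 137, 136, 136, 135, 136, 137, 137, 136, 137, 137, 137, 136, 137, 139, 148, 158, 162, 150, 132, 123, 126, 145, 177, 206, 217, 211, 188, 156, 137, 131, 131, 136, 149, 159, 155, 142, 133, 129, 129, 129, 129, 128, 128, 128, 127, 128, 127, 126]
328 [88, 87, 87, 87, 87, 88, 87, 89, 87, 88, 89, 89, 89, 94, 113, 152, 191, 211, 197, 150, 93, 68, 76, 124, 192, 233, 242, 238, 210, 151, 105, 92, 92, 112, 162, 203, 211, 188, 145, 106, 91, 89, 88, 89, 90, 90, 89, 89, 90, 88]
338 [163, 163, 162, 163, 163, 162, 164, 163, 163, 164, 165, 165, 172, 189, 205, 210, 207, 191, 172, 163, 161, 163, 162, 168, 185, 203, 213, 213, 201, 183, 166, 161, 169, 185, 202, 210, 209, 197, 180, 169, 166, 165, 165, 166, 165, 165, 165, 166, 165, 165]
340 [90, 90, 91, 90, 90, 92, 90, 91, 91, 91, 92, 98, 140, 202, 233, 237, 230, 192, 126, 86, 84, 80, 76, 109, 174, 224, 238, 239, 224, 170, 103, 80, 122, 186, 227, 236, 233, 207, 157, 114, 98, 94, 94, 94, 95, 94, 94, 94, 93, 94]
```

View pics/a7.png

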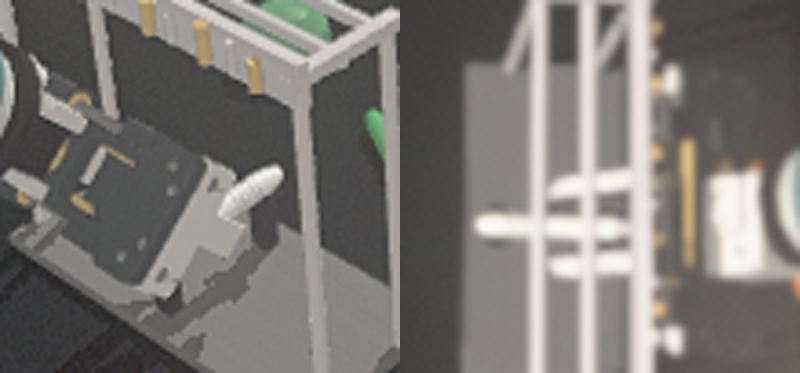

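Call:
{"method": "carry_out", "body": {
  "targets": [255,0,0,0,0,0,0,255,0,0,0,0,0,0,255,0,0,0,0,0,0,255,0,0,0,0,0,0,255,0,0,0,0,0,0,255,0,0,0,0,0,0,255,0,0,0,0,0,0],
  "newtons": 25
}}

```text
time: 9.32
tool_pos: [0.5296, -0.1998, 0.0625]
ee_rot: [[1.0, 0.006, 0.007], [-0.001, -0.751, 0.66], [0.009, -0.66, -0.751]]
ft_force: [4.9, -0.4, 0.9]
finger_gap: 0.138
```

Call:
{"method": "carry_out", "body": {
  "targets": [255,0,0,0.3,0,0,0,255,0,0,0.8,0,0,0,255,0,-0.3,1.2,0,0,0,255,0,-0.3,1.2,0,0,0],
  "newtons": 30
}}

```text
time: 9.65
tool_pos: [0.5292, -0.2038, 0.0752]
ee_rot: [[1.0, 0.005, 0.007], [-0.001, -0.752, 0.659], [0.009, -0.659, -0.752]]
ft_force: [0.2, -0.6, 0.7]
finger_gap: 0.142
```

Run:
```python
from h import *
a=[]
for n,(x0,y0,x1,y1) in(("scene",(140,190,250,293)),("top",(290,180,390,273))):
    t=bot.grab_frame(n)[:,:,::-1]
    a.append(cv2.resize((255*(t[y0:y1,x0:x1]/255.)**.6).astype(np.uint8),(400,373),interpolation=cv2.INTER_CUBIC))
cv2.imwrite("pics/a8.png",np.hstack(a))
```

```text
(no output)
```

View pics/a8.png

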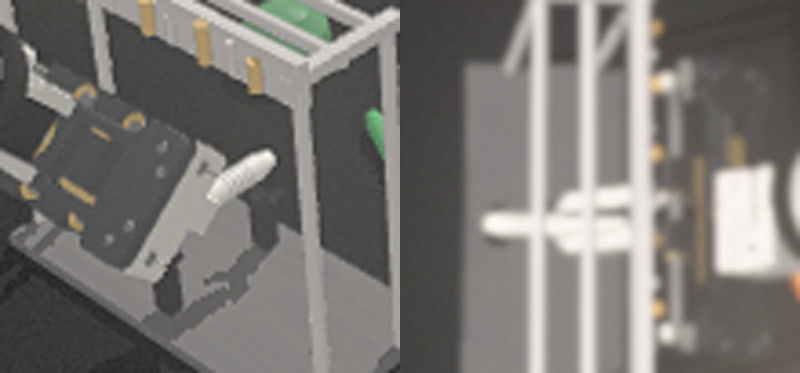

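Call:
{"method": "carry_out", "body": {
  "targets": [255,0,-2,1.9,0,0,0,255,0,-4,3.8,0,0,0,255,0,-6.5,6.1,0,0,0,255,0,-9,8.5,0,0,0,255,0,-12,11.3,0,0,0,255,0,-15,14.2,0,0,0,255,0,-17,17,0,0,0,255,0,-17,20,0,0,0,255,0,-17,24,0,0,0,255,0,-17,28,0,0,0,255,0,-17,30,0,0,0,255,0,-17,30,0,0,0]
}}

```text
time: 10.75
tool_pos: [0.5296, -0.3742, 0.3798]
ee_rot: [[1.0, 0.01, 0.011], [0.0, -0.755, 0.655], [0.015, -0.655, -0.755]]
ft_force: [0.6, -0.3, 0.0]
finger_gap: 0.142
```

Run:
```python
from h import *
np.set_printoptions(precision=3,suppress=True)
print(bot.get_state()['joint_positions'])
t=bot.grab_frame("scene")[:,:,::-1]
cv2.imwrite("pics/a9.png",cv2.resize((255*(t[20:300,0:300]/255.)**.6).astype(np.uint8),None,fx=2.1,fy=2.1,interpolation=cv2.INTER_CUBIC))
```

```text
[ 43.8    49.48    9.121  49.105 -34.342 112.829  47.387]
```

View pics/a9.png

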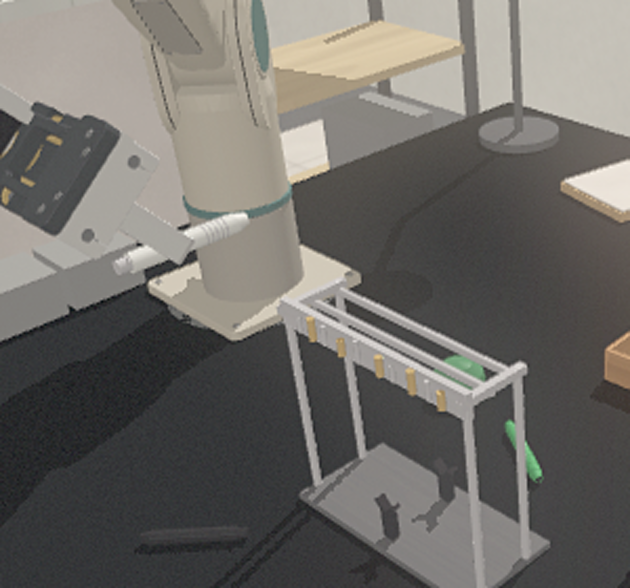

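Call:
{"method": "carry_out", "body": {
  "targets": [255,0,3,0,-5,0,0,255,0,7,0,-10,0,0,255,0.2,11,0,-15,0,1,255,0.4,15,0,-20,0,2,255,0.6,19,0,-20,0,3,255,0.8,23,0,-20,0,3,255,1,27,0,-20,0,3,255,1.2,31,0,-20,0,3,255,1.4,35,0,-20,0,3,255,1.4,39,-1,-20,0,3,255,1.4,43,-3,-20,0,3,255,1.4,47,-6,-20,0,3,255,1.4,51,-9,-20,0,3,255,1.4,54,-12,-15,0,3,255,1.4,55.6,-14,-10,0,3,255,1.4,55.6,-16,-5,0.8,3.3,255,1.4,55.6,-16,0,0.8,3.3,255,1.4,55.6,-16,0,0.8,3.3,255,1.4,55.6,-16,0,0.8,3.3]
}}

```text
time: 12.38
tool_pos: [0.5423, 0.1804, 0.2145]
ee_rot: [[0.999, 0.036, -0.041], [0.054, -0.754, 0.655], [-0.007, -0.656, -0.754]]
ft_force: [-0.5, 0.3, -0.3]
finger_gap: 0.141
```

Run:
```python
from h import *
np.set_printoptions(precision=3,suppress=True)
print(bot.get_state()['joint_positions'])
a=[]
for n,(x0,y0,x1,y1) in(("scene",(240,70,400,220)),("top",(130,170,270,300))):
    t=bot.grab_frame(n)[:,:,::-1];cv2.imwrite(f"pics/{n}10.png",t)
    a.append(cv2.resize((255*(t[y0:y1,x0:x1]/255.)**.6).astype(np.uint8),(400,373),interpolation=cv2.INTER_CUBIC))
cv2.imwrite("pics/a10.png",np.hstack(a))
```

```text
[  6.322  36.225  -5.992 106.939 -49.175  53.206  40.446]
```

View pics/a10.png

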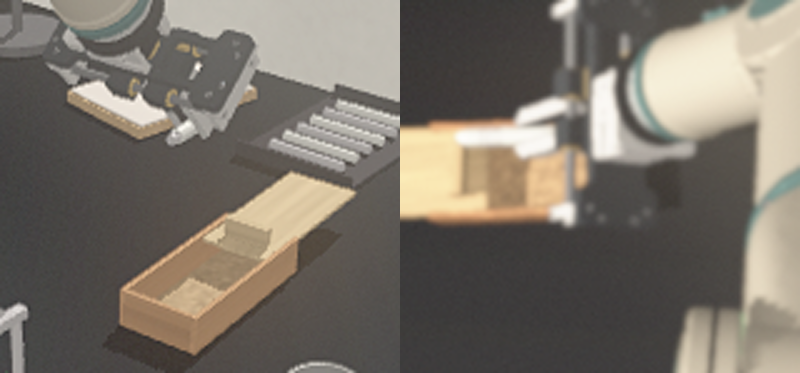

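Call:
{"method": "carry_out", "body": {
  "targets": [255,0.2,0.1,-3,0,-0.4,0,255,0.2,0.1,-6,0,-0.4,0,255,0.2,0.1,-9,0,-0.4,0,255,0.2,0.1,-12,0,-0.4,0,255,0.2,0.1,-13.4,0,-0.4,0,255,0.2,0.1,-13.4,0,-0.4,0,255,0.2,0.1,-13.4,0,-0.4,0]
}}

```text
time: 13.07
tool_pos: [0.5453, 0.1851, 0.0842]
ee_rot: [[0.998, 0.05, -0.035], [0.06, -0.753, 0.655], [0.006, -0.656, -0.755]]
ft_force: [0.3, 0.8, 0.5]
finger_gap: 0.141
```

Run:
```python
from h import *
np.set_printoptions(precision=4,suppress=True)
a=[]
for n,(x0,y0,x1,y1) in(("scene",(270,110,380,213)),("top",(140,190,230,274))):
    t=bot.grab_frame(n)[:,:,::-1];cv2.imwrite(f"pics/{n}11.png",t)
    a.append(cv2.resize((255*(t[y0:y1,x0:x1]/255.)**.6).astype(np.uint8),(400,373),interpolation=cv2.INTER_CUBIC))
cv2.imwrite("pics/a11.png",np.hstack(a))
s=bot.get_state();p=s['tool_pos'];R=s['ee_rot'];g=p+.0166*R[:,2]
ax=np.array([-.0576,.9983,0])
for d in(-.04,0,.0575): print(d,g+d*ax,proj('top',g+d*ax),proj('scene',g+d*ax))
```

```text
-0.04 [0.5478 0.1556 0.0727] [199.6418 224.1983] [309.2209 175.2512]
0 [0.5455 0.1956 0.0727] [184.2484 224.6272] [318.7035 168.3875]
0.0575 [0.5422 0.253  0.0727] [162.0852 225.2447] [331.6563 159.0121]
```

View pics/a11.png

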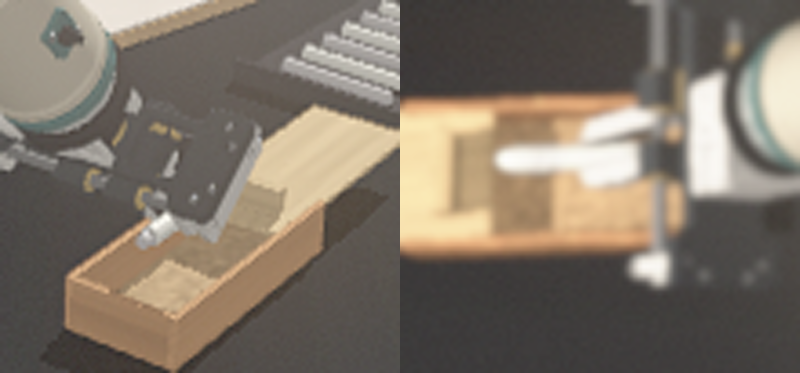

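Call:
{"method": "carry_out", "body": {
  "targets": [255,-0.1,-0.35,-1.5,0,0,0,255,-0.1,-0.35,-3,0,0,0,255,-0.1,-0.35,-4,0,0,0,255,-0.1,-0.35,-4.7,0,0,0,255,-0.1,-0.35,-5.2,0,0,0,255,-0.1,-0.35,-5.2,0,0,0,255,-0.1,-0.35,-5.2,0,0,0]
}}

```text
time: 13.75
tool_pos: [0.5452, 0.1814, 0.0335]
ee_rot: [[0.998, 0.051, -0.033], [0.06, -0.753, 0.655], [0.009, -0.656, -0.754]]
ft_force: [-0.5, 1.4, -0.8]
finger_gap: 0.14
```

Run:
```python
from h import *
np.set_printoptions(precision=4,suppress=True)
a=[]
for n,(x0,y0,x1,y1) in(("scene",(270,110,380,213)),("top",(140,190,230,274))):
    t=bot.grab_frame(n)[:,:,::-1];cv2.imwrite(f"pics/{n}12.png",t)
    a.append(cv2.resize((255*(t[y0:y1,x0:x1]/255.)**.6).astype(np.uint8),(400,373),interpolation=cv2.INTER_CUBIC))
cv2.imwrite("pics/a12.png",np.hstack(a))
```

```text
(no output)
```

View pics/a12.png

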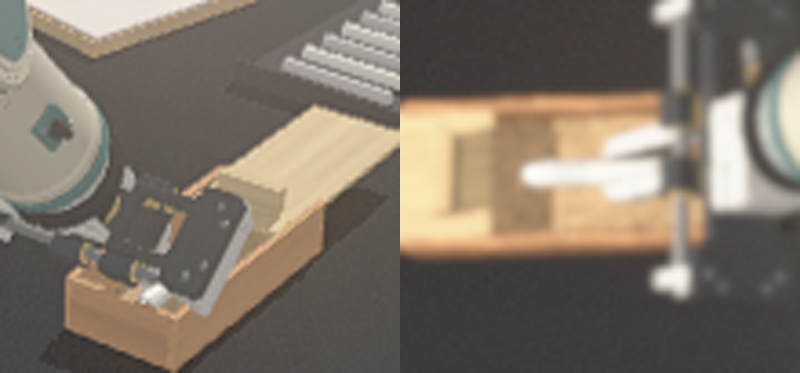

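Call:
{"method": "carry_out", "body": {
  "targets": [255,-0.1,0,-0.2,0,0,0,255,-0.1,0,-0.5,0,0,0,255,-0.1,0,-0.5,0,0,0]
}}

```text
time: 14.1
tool_pos: [0.5442, 0.1813, 0.0285]
ee_rot: [[0.998, 0.051, -0.032], [0.06, -0.753, 0.655], [0.009, -0.656, -0.755]]
ft_force: [0.1, -0.0, -0.8]
finger_gap: 0.139
```

Call:
{"method": "carry_out", "body": {
  "targets": [215,0,0,-0.1,0,0,0,205,0,0,-0.1,0,0,0,185,0,0,-0.1,0,0,0,185,0,0,0,0,0,0,185,0,0,0,0,0,0]
}}

```text
time: 14.52
tool_pos: [0.5442, 0.1813, 0.0286]
ee_rot: [[0.998, 0.051, -0.032], [0.06, -0.753, 0.655], [0.009, -0.656, -0.755]]
ft_force: [0.2, -0.5, 0.0]
finger_gap: 0.274
```

Run:
```python
from h import *
a=[]
for n,(x0,y0,x1,y1) in(("scene",(270,110,380,213)),("top",(140,190,230,274))):
    t=bot.grab_frame(n)[:,:,::-1]
    a.append(cv2.resize((255*(t[y0:y1,x0:x1]/255.)**.6).astype(np.uint8),(400,373),interpolation=cv2.INTER_CUBIC))
cv2.imwrite("pics/a13.png",np.hstack(a))
```

```text
(no output)
```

View pics/a13.png

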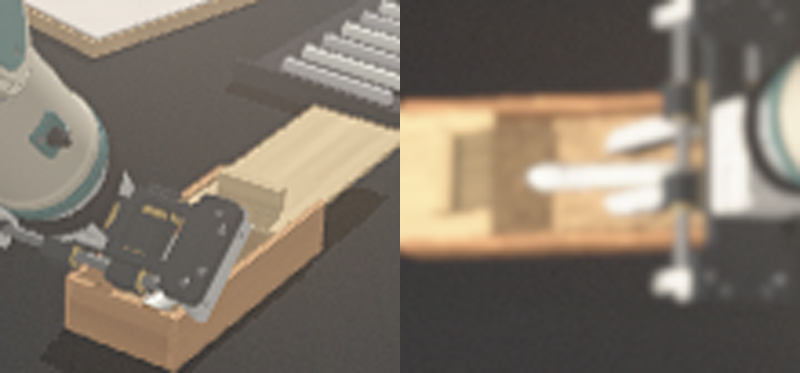

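Released, the barrel lies mid-box with the fingers clear on both sides. I withdraw along the tool axis.

Call:
{"method": "carry_out", "body": {
  "targets": [185,0,-0.6,0.8,0,0,0,185,0.1,-1.7,2,0,0,0,185,0.2,-3.5,4,0,0,0,185,0.3,-5.5,6.5,0,0,0,185,0.4,-7.5,9.5,0,0,0,185,0.4,-7.5,13,0,0,0,185,0.4,-6,16,-7,0,0,185,0.4,-4,18,-14,0,0,185,0.4,-2,20,-21,0,0,185,0.4,0,20,-28,0,0,185,0.4,0,20,-35,0,0,185,0.4,0,20,-41,0,0,185,0.4,0,20,-41,0,0]
}}

```text
time: 15.7
tool_pos: [0.5463, 0.1912, 0.2294]
ee_rot: [[0.997, 0.067, -0.031], [0.067, -0.998, -0.001], [-0.031, -0.001, -1.0]]
ft_force: [0.8, 1.5, -0.4]
finger_gap: 0.274
```

Run:
```python
from h import *
np.set_printoptions(precision=3,suppress=True)
print(bot.get_state()['joint_positions'])
a=[]
for n,(x0,y0,x1,y1) in(("scene",(270,110,380,213)),("top",(130,190,220,274))):
    t=bot.grab_frame(n)[:,:,::-1];cv2.imwrite(f"pics/{n}14.png",t)
    a.append(cv2.resize((255*(t[y0:y1,x0:x1]/255.)**.6).astype(np.uint8),(400,373),interpolation=cv2.INTER_CUBIC))
cv2.imwrite("pics/a14.png",np.hstack(a))
```

```text
[-32.9    31.775  17.588  97.222 -11.852  54.552  -6.772]
```

View pics/a14.png

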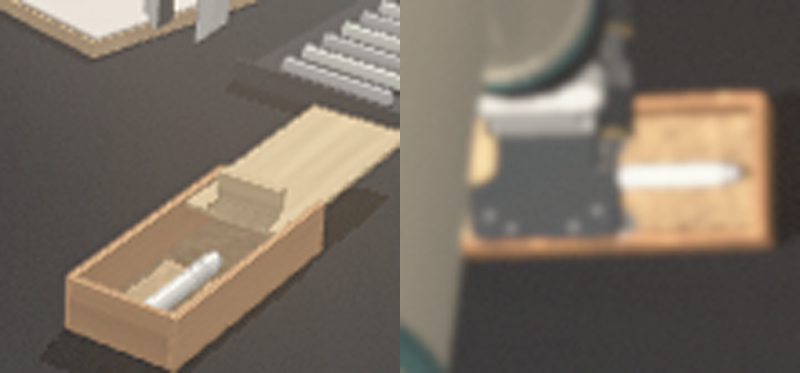

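Run:
```python
from h import *
from scipy.spatial.transform import Rotation as Ro
s=bot.get_state();R0=s['ee_rot'];c,d=np.cos(np.radians(93.4)),np.sin(np.radians(93.4))
T=np.array([[c,d,0],[d,-c,0],[0,0,-1.]])
print(Ro.from_matrix(T@R0.T).as_rotvec(degrees=True),s['tool_pos'])
```

```text
[ 1.50218261 -1.46444046 90.17600318] [0.54708707 0.1833527  0.228605  ]
```

Call:
{"method": "carry_out", "body": {
  "targets": [110,-0.8,3,0,0.1,-0.1,7,110,-0.8,6,0,0.2,-0.2,14,110,-0.8,9,0,0.4,-0.3,21,110,-0.8,10.8,-1,0.5,-0.5,28,110,-0.8,10.8,-2,0.6,-0.6,35,110,-0.8,10.8,-4,0.7,-0.7,42,110,-0.8,10.8,-6,0.8,-0.8,49,110,-0.8,10.8,-8,0.9,-0.9,56,110,-0.8,10.8,-9.8,1,-1,63,110,-0.8,10.8,-9.8,1.2,-1.1,70,110,-0.8,10.8,-9.8,1.3,-1.3,77,110,-0.8,10.8,-9.8,1.4,-1.4,84,110,-0.8,10.8,-9.8,1.5,-1.5,90.2,110,-0.8,10.8,-9.8,1.5,-1.5,90.2,110,-0.8,10.8,-9.8,1.5,-1.5,90.2]
}}

```text
time: 17.05
tool_pos: [0.5401, 0.288, 0.1307]
ee_rot: [[-0.052, 0.999, -0.0], [0.999, 0.052, -0.0], [0.0, -0.0, -1.0]]
ft_force: [-0.7, 0.6, 0.3]
finger_gap: 0.567
```

Call:
{"method": "carry_out", "body": {
  "targets": [110,-0.15,0.35,-2,0,0,0.4,110,-0.15,0.35,-4,0,0,0.4,110,-0.15,0.35,-5.5,0,0,0.4,110,-0.15,0.35,-6.4,0,0,0.4,110,-0.15,0.35,-6.4,0,0,0.4,110,-0.15,0.35,-6.4,0,0,0.4,255,-0.15,0.35,-6.4,0,0,0.4,255,-0.15,0.35,-6.4,0,0,0.4,255,-0.15,0.35,-6.4,0,0,0.4,255,-0.15,0.35,-6.4,0,0,0.4,255,-0.15,0.35,-6.4,0,0,0.4,255,-0.15,0.35,-6.4,0,0,0.4,255,-0.15,0.35,-6.4,0,0,0.4,255,-0.15,0.35,-6.4,0,0,0.4,255,-0.15,0.35,-6.4,0,0,0.4],
  "newtons": 20
}}

```text
time: 18.3
tool_pos: [0.5387, 0.2916, 0.0668]
ee_rot: [[-0.059, 0.998, -0.0], [0.998, 0.059, 0.0], [0.0, -0.0, -1.0]]
ft_force: [0.2, 0.3, 2.2]
finger_gap: 0.125
```

Call:
{"method": "carry_out", "body": {
  "targets": [255,0.09,-1.5,0,0,0,0,255,0.2,-3.5,0,0,0,0,255,0.32,-5.5,0,0,0,0,255,0.43,-7.5,0,0,0,0,255,0.55,-9.5,0,0,0,0,255,0.64,-11,0,0,0,0,255,0.7,-12,0,0,0,0,255,0.74,-12.8,0,0,0,0,255,0.75,-13,0,0,0,0,255,0.75,-13.1,0,0,0,0,255,0.75,-13.1,0,0,0,0]
}}

```text
time: 19.22
tool_pos: [0.5467, 0.1618, 0.0668]
ee_rot: [[-0.06, 0.998, 0.001], [0.998, 0.06, 0.002], [0.002, 0.001, -1.0]]
ft_force: [2.6, 2.7, -3.5]
finger_gap: 0.124
```

Call:
{"method": "carry_out", "body": {
  "targets": [255,0,-0.2,0,0,0,0,255,0,-0.4,0,0,0,0,255,0,-0.6,0,0,0,0,255,0,-0.6,0,0,0,0]
}}

```text
time: 19.55
tool_pos: [0.5467, 0.1615, 0.0668]
ee_rot: [[-0.063, 0.998, 0.003], [0.998, 0.063, 0.008], [0.008, 0.003, -1.0]]
ft_force: [2.7, 11.9, -6.6]
finger_gap: 0.127
```

Call:
{"method": "carry_out", "body": {
  "targets": [255,0,-0.1,0,0,0,0,150,0,-0.1,0,0,0,0,150,0,-0.1,0,0,0,0,150,0,-0.1,0,0,0,0,150,0,-0.1,0,0,0,0,150,0,-0.1,0,0,0,0,150,0,-0.1,3,0,0,0,150,0,0,7,0,0,0,150,0,0,11,0,0,0,150,0,4,15,0,0,0,150,0,8,17,0,0,0,150,0,12,18,0,0,0,150,0,16,18,0,0,0,150,0,20,18,0,0,0,150,0,24,18,0,0,0,150,0,24,18,0,0,0,150,0,24,18,0,0,0,150,0,24,18,0,0,0]
}}

```text
time: 21.05
tool_pos: [0.5464, 0.401, 0.2462]
ee_rot: [[-0.064, 0.998, 0.002], [0.998, 0.064, 0.007], [0.006, 0.002, -1.0]]
ft_force: [0.5, -0.3, -0.8]
finger_gap: 0.412
```

Run:
```python
from h import *
a=[]
for n,(x0,y0,x1,y1) in(("scene",(270,110,380,213)),("top",(130,190,220,274))):
    t=bot.grab_frame(n)[:,:,::-1];cv2.imwrite(f"pics/{n}15.png",t)
    a.append(cv2.resize((255*(t[y0:y1,x0:x1]/255.)**.6).astype(np.uint8),(400,373),interpolation=cv2.INTER_CUBIC))
cv2.imwrite("pics/a15.png",np.hstack(a))
```

```text
(no output)
```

View pics/a15.png

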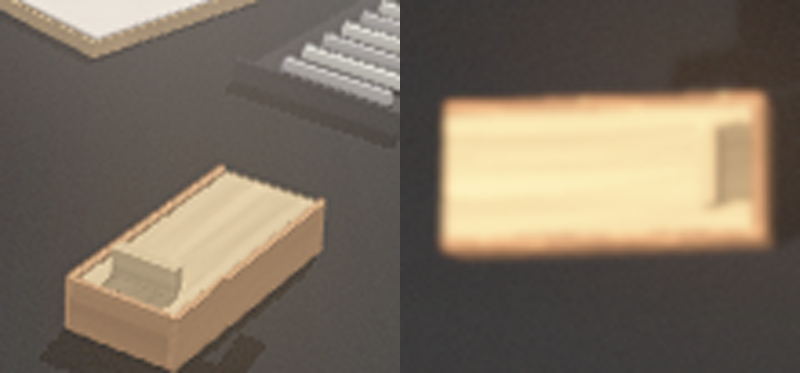

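View pics/scene15.png

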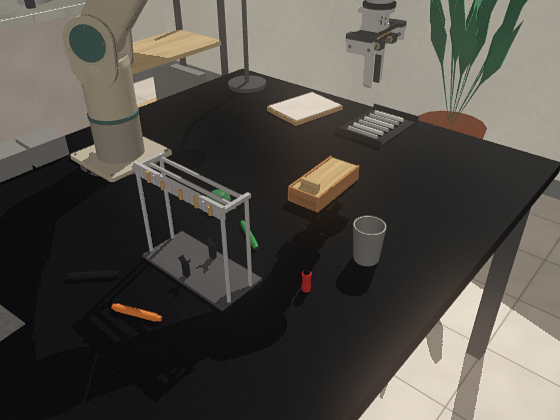

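Run:
```python
from plant import bot
print(bot.get_state()['dq'].round(2)); print(bot.hand_in())
```

```text
[ 0.81 -0.39  0.14  0.02 -0.17 -0.11 -0.16]
the job is handed in; nothing more can be done
None
```

The job is done and handed in at about 21 s of the 72 s allowed. I slid the cover back to its stop and lifted the silver barrel out of the rack from under the strip with about a 41° lean. I then laid it mid-box, let go, and slid the cover shut again.

**Last checks:**
- **Barrel:** before closing, the pictures showed it lying free on the box floor. It was let go about 4 mm above the floor.
- **Cover:** when I pushed it shut, the rib stopped moving at y ≈ 0.1615 while the force rose to about 12 N. The calculated shut position is y ≈ 0.162. The rib now sits about 6 mm nearer the front wall than at the start, which matches the roughly 6 mm it stood ajar.
- **Bystanders:** the cup, the paperweight and the red grip look unmoved in the final scene view. The gripper was clear of everything.

**What disagreed or ran close:**
- The two cameras differed by 3 to 6 mm in x on the box and barrel. I re-centred the fingers on the barrel from the top view before closing them.
- Joint 6 came within 1° of its limit (112.8° of 113.5°) while lifting away from the rack. I reduced the lean for the carry and raised it again at the box.

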